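# Roll the battery pack onto its charging mark and chock it

## Robot

A 6-joint arm with a two-finger parallel gripper is mounted at the origin on the work surface. World frame = base frame: x ahead of the robot, y to its left, z up, the work surface at z = 0. Lengths are in m, angles in rad, forces in N, time in s.
With the tool pointing down it reaches from about 0.325 to 0.85 m from the base axis. Payload 4.4 kg.
Tool frame: the origin (TCP) lies on the centre line of the jaws, within the pads' length; the fingertips stand manip.tips_ahead ahead of it and the grasp point (between the pads) is the TCP (manip.tips_ahead is the distance from the TCP to the fingertips, in m); z points along the fingers, y is the line along which they close (so a half turn about z gives the same grasp; the last joint's range is limited). The gripper opens to 94 mm and grips with 3 to 60 N. Pads are 16 mm wide; open, the fingers measure 119 mm over their backs; the gripper's body (75 mm by 177 mm) begins 78 mm behind the grasp point.
Start: joints at [-1.25, 0.207, 1.542, -0, 1.393, -0.15], TCP at [0.261, -0.512, 0.224] pointing down, gripper open.
Joint ranges: [-2.73, 2.73], [-0.86, 2.22], [0.23, 2.46], [-1.11, 4.25], [0.08, 2.63], [-2.82, 2.82]. Speed limits (rad/s): [2.79, 2.79, 3.14, 3.14, 3.14, 3.14].

## Interface

Orientations are given as a 3x3 rotation matrix whose columns are the frame's x, y, z axes.
In Python, from station import manip gives the robot as it stands.
- The arm moves only by the tool servo_tool, never from a script. Its arguments are lists of equal length, an entry for each row: "xyz": the shift along the tool's x, y, z in cm, a list of three; "turn": the turn, a rotation vector about the tool's x, y, z in degrees, a list of three; "claw": the opening, from 0 (shut) to 1 (fully open). A call has 1 to 12 rows; each row shifts and turns the commanded pose from where the row before left it, along the tool's axes as they then stand; what a row does not reach is not made up. A row lasts 1/12 s, in which the tool goes at most 41.7 mm and 7.16 degrees, less where a joint would pass 70% of its speed; a pose out of reach is approached as far as the arm can. A call with a gripper value outside its range is refused whole. The fingers move at their own pace and stop on an object; the grip force is fixed at half the most. Time passes only in rows, so rows that do not move let the fingers close. It gives the time, the measured TCP pose, the force, the opening and the grip force at its end, in the units of the state.
- manip.get_state(): the state, without advancing time (a new reading comes with each control period).
- manip.capture(name): name is "scene" or "top"; returns the picture (420x560x3 uint8, blue, green, red); there is no depth.
- manip.get_calibration(name): a dict with "fx", "fy", "cx", "cy" (pixels), "world_to_cam" (4x4, takes a point from world to camera coordinates). Camera axes: x right, y down, z forward; pixel columns grow to the right and rows downward; lengths in m; the calibration is good to about 2 mm. A picture is of the moment at which its call begins. get_calibration takes no time and is no camera call.
- manip.job_done(): hands the job in; it is judged then, once.
Trained networks look in the newest picture that a camera, given by its name, has taken for a name from the list of things; names that differ only in an ending like _2 or _b are one class to them, and where a whole thing is asked for, a point or a joint stands for the part that bears it (a point fixed in the world has none). Each returns a list of dicts, best first, with "p" (0 to 1); they miss things now and then, are a little off and sometimes report something else, mostly with a low value. They report only what shows in the picture. A call takes as long as a camera call. They do not tell look-alikes from the thing itself.
- manip.search_frame(camera, name): "at" ([x, y, z] in m, in world coordinates, good to about 4 mm: the middle of the surface that is visible of it).
- manip.landmark_of(camera, name): "at" ([x, y, z] in m, in world coordinates, good to about 4 mm: a listed point, or the origin of a listed thing).
The state is a dict: "t": time; "joint_pos": joint angles; "joint_vel": joint speeds; "joint_torque": joint torques, N m; "ee_pos": TCP position; "tool_rot": TCP orientation; "force": force on the tool from outside, world axes, zero at the start; "wrist_torque": the same for the moment, N m; "opening": finger opening in m; "grasp_force": force on a finger pad.
Only numpy, scipy, OpenCV 4.12 (cv2) and the standard library are available. Lean on these libraries where they do the work, as an engineer would, in place of code of your own. Each camera call takes 0.05 s, during which the arm holds its last target. There are 200 camera calls.

## Task

Pick up the red chock by its black grip, set it on the low end of the charging ramp behind the yellow battery pack, and with the chock alone roll the pack up the ramp until it stands on the orange mark and bears against the copper-faced contact bar. Press it against the bar for about a second with some 12 N (at least 8, never over 18), then leave the chock standing there so that the pack stays on the mark. Never lift the pack or touch it with the hand, and leave the other things on the table alone.

Things in the scene. Friction and masses are not known exactly. Their poses are not given: they have to be found in the camera images.
- ramp: Fixed grey ramp, black curbs. Frame level, origin at table height under its middle, x uphill, y across. Its plane surface rises along +x at 0.08 rad: 27 mm high at the origin, 12 at the low end (x -190 mm), 43 at the high end (x 200). 140 mm between the curbs, which are 10 mm thick and 12 high. At the high end stands a rigid black bar with copper faces, square to the surface, 71 mm high, 125 wide.
- mark (a point): Where the pack's centre is when it stands on the middle of the 24 mm wide orange band: 110 mm uphill of the ramp's middle along the surface, 50 mm off it. Axes as the ramp's. The contact bar behind it is screwed in or out by an unknown amount: when the pack touches the bar its centre is anywhere from 10 mm short of this point to 10 mm beyond it. Find the bar by feel.
- lips (a point): Middle between two small black lips on the ramp surface, 12 mm high and 12 mm long, with a gap of 94 mm between them through which the chock fits. They keep the pack from rolling off at the start. Axes as the ramp's.
- foot (a point): Middle of the ramp's low end, on the surface. Axes as the ramp's.
- pack: Yellow cylindrical battery pack with black and copper bands, 100 mm in diameter, 130 long, 0.55 to 1.05 kg. Origin at its centre; its y axis is its long axis, across the ramp. It starts against the lips, its centre 140 mm along the slope below the mark and 50 mm off the surface. Too thick to grip; it rolls freely, and back downhill if not held.
- chock: Red chock, 0.3 kg, loose on the table, 100 mm long (x, forward), 50 wide (y); origin at the centre of its underside. Upright front face at x = +50 mm, 58 high, meets the pack at half height; base behind it 30 high. Friction (about 0.6) keeps it on the ramp with the pack leaning on it. All parts are rigid: only the arm itself gives when the pack meets the bar.
- grip (a point): Middle of the chock's upright black grip: 23 mm behind the chock's origin, 58 mm above its underside. The grip is 20 mm thick (y), 44 long (x), rises from 30 to 72 mm above the underside: hold it across y. Axes as the chock's.
- bottle: Orange drinks bottle standing, 62 mm in diameter, 190 mm high; origin at its underside. Leave alone.
- tape: Grey roll of tape lying flat, 100 mm outside, 48 mm high; origin at its underside. Leave alone.
- torch: Red metal torch standing upright, 34 mm thick, 115 mm high; origin at its underside. Leave alone.
- phone: Black phone lying flat, 150 x 74 x 9 mm; origin at its underside. Leave alone.
Not all that is in view belongs to the job. Of the things that look like the chock, the largest one is meant.

How it is judged:
By the outcome, as a careful person would: the job done as asked, in the order asked, and still so for the second after the job is handed in, with the robot touching nothing.
It also fails if it takes over 61 s, if anything falls off the work surface, if the arm or the gripper's body presses on something with over 40 N, if the wrist force passes 120 N, or if a joint passes its speed limit or range.

## Working session

There is one attempt and no reset: what is moved stays moved. The work goes in short steps, Python scripts to look and compute and a tool call to move; the robot and the scene stay as the last step left them, time stands still between calls to the robot, and variables do not carry over. Pictures are saved under pics/ and viewed, at most 10 in all, crops included, and the job is handed in when it is done.

Besides the shell and the picture viewer there is one more tool, called after ">>>" as name(argument=value, ...) on one line, values as JSON. servo_tool: Moves the arm, as the interface text tells. Its arguments: {"type":"object","properties":{"xyz":{"type":"array","items":{"type":"array","items":{"type":"number"}}},"turn":{"type":"array","items":{"type":"array","items":{"type":"number"}}},"claw":{"type":"array","items":{"type":"number"}}},"required":["xyz","turn","claw"]}

```bash
mkdir -p pics
python3 - <<'E'
from station import manip
import cv2,numpy as np
for c in("scene","top"):
    cv2.imwrite(f"pics/{c}0.png",manip.capture(c))
    for n in("ramp","mark","lips","foot","pack","chock","grip","torch","bottle","tape","phone"):
        for d in manip.landmark_of(c,n)[:3]: print(c,n,np.round(d["at"],3),round(d["p"],2),[k for k in d if k not in("at","p")])
s=manip.get_state();print(s["t"],s["ee_pos"],s["tool_rot"],s["force"],manip.tips_ahead)
E
```

```text
scene ramp [ 0.546 -0.049 -0.002] 0.58 []
scene mark [ 0.529 -0.156  0.086] 0.95 []
scene lips [0.559 0.02  0.019] 0.81 []
scene pack [ 0.555 -0.016  0.068] 0.97 []
scene pack [ 0.531 -0.158  0.086] 0.64 []
scene chock [ 0.409  0.226 -0.004] 0.89 []
scene chock [ 0.527  0.285 -0.001] 0.77 []
scene chock [ 0.537  0.414 -0.002] 0.72 []
scene grip [0.522 0.307 0.061] 0.89 []
scene grip [0.424 0.232 0.046] 0.84 []
scene grip [0.539 0.43  0.041] 0.81 []
scene torch [0.527 0.306 0.058] 0.67 []
scene torch [ 0.78  -0.118 -0.   ] 0.56 []
scene bottle [ 0.529  0.28  -0.003] 0.7 []
scene bottle [ 0.472 -0.455  0.001] 0.68 []
scene bottle [ 0.702  0.305 -0.002] 0.36 []
scene tape [ 0.558 -0.016  0.072] 0.72 []
scene tape [0.781 0.079 0.003] 0.57 []
scene phone [ 0.702  0.305 -0.002] 0.62 []
top ramp [ 0.545 -0.049  0.002] 0.88 []
top mark [ 0.529 -0.153  0.085] 0.88 []
top lips [0.559 0.016 0.02 ] 0.85 []
top lips [0.526 0.289 0.003] 0.16 []
top foot [0.576 0.137 0.017] 0.88 []
top foot [ 0.531 -0.156  0.086] 0.22 []
top pack [ 0.551 -0.013  0.078] 0.56 []
top chock [ 0.41   0.224 -0.002] 0.77 []
top chock [ 0.532  0.414 -0.   ] 0.75 []
top chock [0.528 0.288 0.002] 0.72 []
top grip [0.529 0.308 0.059] 0.55 []
top grip [0.542 0.432 0.042] 0.55 []
top grip [0.428 0.232 0.042] 0.5 []
top torch [ 0.784 -0.113 -0.004] 0.58 []
top bottle [ 0.468 -0.465  0.006] 0.77 []
top bottle [0.559 0.021 0.02 ] 0.72 []
top tape [ 0.781  0.073 -0.001] 0.61 []
top phone [0.698 0.303 0.002] 0.56 []
1.2 [ 0.26080263 -0.51245936  0.22444624] [[ 8.91221738e-01  4.53567870e-01  2.69630308e-05]
 [ 4.53567870e-01 -8.91221739e-01 -1.10134929e-05]
 [ 1.90346727e-05  2.20450287e-05 -1.00000000e+00]] [ 0.35213609 -0.16098322 -0.2246527 ] 0.019
```

View pics/top0.png

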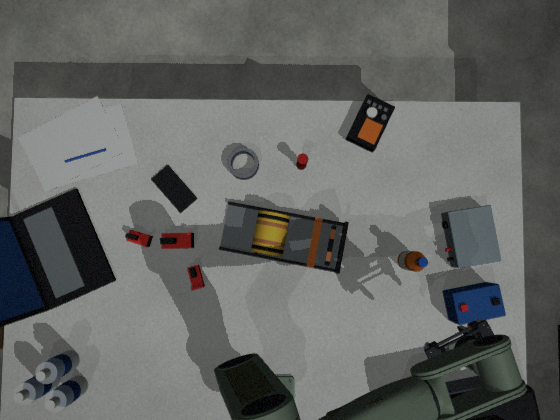

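View pics/scene0.png

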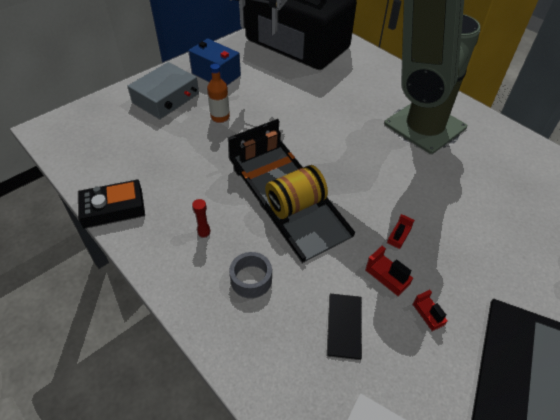

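The top view shows the largest chock at px (177,241) with its front to the right. The pack is at (270,230) and the ramp runs right to the bar at (340,245). The scene view agrees: the big chock is at (390,270). I'll refine the chock and ramp yaw next.

```bash
cat > h.py <<'E'
from station import manip
import cv2,numpy as np
from scipy.optimize import minimize
def proj(c,P,k=1):
    C=manip.get_calibration(c); p=np.c_[P,np.ones(len(P))]@np.array(C["world_to_cam"]).T
    return np.c_[C["fx"]*p[:,0]/p[:,2]+C["cx"],C["fy"]*p[:,1]/p[:,2]+C["cy"]]*k
def box(x0,x1,y,z0,z1): return np.array([[a,b,c] for a in(x0,x1) for b in(-y,y) for c in(z0,z1)])
def fill(m,c,P,v,k): cv2.fillConvexPoly(m,cv2.convexHull(np.round(proj(c,P,k)).astype(np.int32)),v)
def T(P,x,y,a,z=0):
    R=np.array([[np.cos(a),-np.sin(a),0],[np.sin(a),np.cos(a),0],[0,0,1]]); return P@R.T+[x,y,z]
E
python3 - <<'E'
from h import *
K=6; M={}
for c in("top","scene"):
    im=cv2.resize(cv2.imread(f"pics/{c}0.png"),None,fx=K,fy=K,interpolation=cv2.INTER_CUBIC).astype(int)
    r=((im[...,2]>70)&(im[...,2]>2.2*im[...,1])&(im[...,2]>2.2*im[...,0])).astype(np.uint8)
    roi=np.zeros_like(r); u=proj(c,np.array([[.527,.288,.03]]),K)[0].astype(int); cv2.circle(roi,tuple(map(int,u)),(22 if c=="top" else 30)*K,1,-1)
    n,l,s,_=cv2.connectedComponentsWithStats(r*roi); i=1+np.argmax(s[1:,4]); M[c]=(l==i).astype(np.uint8); print(c,s[1:,4]/K**2)
def cost(v,cs=("top","scene")):
    e=0
    for c in cs:
        m=np.zeros_like(M[c])
        for B,w in((box(-.05,.05,.025,0,.03),1),(box(.05-v[3]/10,.05,.025,0,.058),1),(box(-.045,-.001,.01,.03,.072),0)): fill(m,c,T(B,v[0],v[1],v[2]*10),w,K)
        if c=="scene": # front slab occludes nothing of note
            pass
        e+=1-(m&M[c]).sum()/(m|M[c]).sum()
    return e
for cs in(("top","scene"),("top",),("scene",)):
    best=min((minimize(cost,[.527,.288,np.radians(a)/10,.0015],(cs,),"Nelder-Mead",options=dict(initial_simplex=np.array([[.527,.288,np.radians(a)/10,.0015]]*5)+np.vstack([np.zeros(4),np.diag([.006,.006,.01,.0005])]))) for a in(-95,-85)),key=lambda r:r.fun)
    x=best.x;print(cs,x[:2].round(4),np.degrees(x[2]*10).round(1),x[3]*10,best.fun)
# ramp yaw from network points
import numpy as np
P=np.array([[105.7,0],[-190,0],[-68,0],[0,0]])/1e3
W=np.array([[.529,-.1545],[.576,.137],[.559,.018],[.5455,-.049]])
p=P-P.mean(0);w=W-W.mean(0);a=np.arctan2((p[:,0]*w[:,1]).sum(),(p[:,0]*w[:,0]).sum())
print("ramp yaw",np.degrees(a),"origin",W.mean(0)-P.mean(0)[0]*np.array([np.cos(a),np.sin(a)]))
E
```

```text
top [330.02777778]
scene [2.77777778e-02 2.78888889e+01 5.63888889e+00 7.22222222e-01
 5.48833333e+02 4.83333333e+00 8.05555556e-01 8.61111111e-01
 1.02777778e+00 5.19444444e+00 8.61111111e-01 9.44444444e-01
 6.66666667e-01]
('top', 'scene') [0.5244 0.2863] -88.4 0.022278572402933135 0.6169995127266972
('top',) [0.5246 0.2939] -87.1 0.010556819020045034 0.19944654427645792
('scene',) [0.5138 0.2826] -88.8 0.03344109004810692 0.3822015973734887
ramp yaw -99.26355362574377 origin [ 0.54624584 -0.04970344]
```

>>> servo_tool(xyz=[[0,0,0],[0,0,0],[0,0,0],[0,0,0],[0,0,0],[0,0,0],[0,0,0],[0,0,0],[0,0,0],[0,0,0],[1.5,0.6,0],[3,1.1,0]], turn=[[0,0,-6.5],[0,0,-6.5],[0,0,-6.5],[0,0,-6.5],[0,0,-6.5],[0,0,-6.5],[0,0,-6.5],[0,0,-6.5],[0,0,-6.5],[0,0,-6.5],[0,0,0],[0,0,0]], claw=[1,1,1,1,1,1,1,1,1,1,1,1])

```text
t: 2.2
ee_pos: [0.2755, -0.4689, 0.2245]
tool_rot: [[-0.031, 1.0, -0.0], [1.0, 0.031, -0.002], [-0.002, -0.0, -1.0]]
force: [1.2, 0.3, -0.2]
opening: 0.094
grasp_force: 0.0
```

>>> servo_tool(xyz=[[3.4,1.2,0],[3.4,1.2,0],[3.4,1.2,0],[3.4,1.2,0],[3.4,1.2,0],[3.4,1.2,0],[3.4,1.2,0],[3.4,1.2,0],[3.4,1.2,0],[3.4,1.2,0],[3.4,1.2,0],[3.4,1.2,0]], turn=[[0,0,0],[0,0,0],[0,0,0],[0,0,0],[0,0,0],[0,0,0],[0,0,0],[0,0,0],[0,0,0],[0,0,0],[0,0,0],[0,0,0]], claw=[1,1,1,1,1,1,1,1,1,1,1,1])

```text
t: 3.2
ee_pos: [0.4064, -0.0525, 0.2249]
tool_rot: [[-0.034, 0.999, 0.001], [0.999, 0.034, -0.0], [-0.0, 0.001, -1.0]]
force: [0.5, 0.0, -0.1]
opening: 0.0937
grasp_force: 0.0
```

>>> servo_tool(xyz=[[3.4,1.2,0],[3.4,1.2,0],[3.4,1.2,0],[3.4,1.2,0],[3.4,1.2,0],[3.4,1.2,0],[3.4,1.2,0],[3.4,1.2,0],[3.4,1.2,0],[3,1.1,0],[2,0.7,0],[0.5,0,0]], turn=[[0,0,0],[0,0,0],[0,0,0],[0,0,0],[0,0,0],[0,0,0],[0,0,0],[0,0,0],[0,0,0],[0,0,0],[0,0,0],[0,0,0]], claw=[1,1,1,1,1,1,1,1,1,1,1,1])

```text
t: 4.2
ee_pos: [0.5202, 0.3141, 0.2242]
tool_rot: [[-0.037, 0.999, 0.001], [0.999, 0.037, 0.001], [0.001, 0.001, -1.0]]
force: [-0.2, -0.9, 0.7]
opening: 0.0939
grasp_force: 0.0
```

>>> servo_tool(xyz=[[-0.4,0.6,1],[0,0,2.5],[0,0,2.5],[0,0,2.5],[0,0,2.5],[0,0,1.5],[0,0,0],[0,0,0]], turn=[[0,0,0],[0,0,0],[0,0,0],[0,0,0],[0,0,0],[0,0,0],[0,0,0],[0,0,0]], claw=[1,1,1,1,1,1,1,1])

```text
t: 4.87
ee_pos: [0.5249, 0.3051, 0.0981]
tool_rot: [[-0.033, 0.999, -0.003], [0.999, 0.033, -0.002], [-0.002, -0.003, -1.0]]
force: [-1.2, 0.8, 0.7]
opening: 0.0943
grasp_force: 0.0
```

Run:
```python
from h import *
out=[]
for c in("scene","top"):
    im=manip.capture(c); 
    for n in("grip","chock"):
        for d in manip.landmark_of(c,n)[:3]: print(c,n,np.round(d["at"],3),round(d["p"],2))
    u=proj(c,np.array([[.526,.3,.05]]))[0].astype(int)
    p=cv2.copyMakeBorder(im,60,60,60,60,0)[u[1]:u[1]+120,u[0]:u[0]+120]
    out.append(cv2.resize(p,(400,400),interpolation=cv2.INTER_CUBIC))
cv2.imwrite("pics/a.png",np.hstack(out))
```

```text
scene grip [0.54  0.429 0.043] 0.76
scene grip [0.527 0.306 0.058] 0.67
scene grip [0.426 0.233 0.045] 0.59
scene chock [ 0.525  0.28  -0.002] 0.78
scene chock [ 0.536  0.41  -0.004] 0.75
scene chock [ 0.41   0.224 -0.002] 0.5
top grip [0.529 0.309 0.06 ] 0.91
top grip [0.426 0.229 0.041] 0.83
top chock [0.528 0.286 0.002] 0.9
top chock [ 0.41   0.226 -0.003] 0.85
```

View pics/a.png

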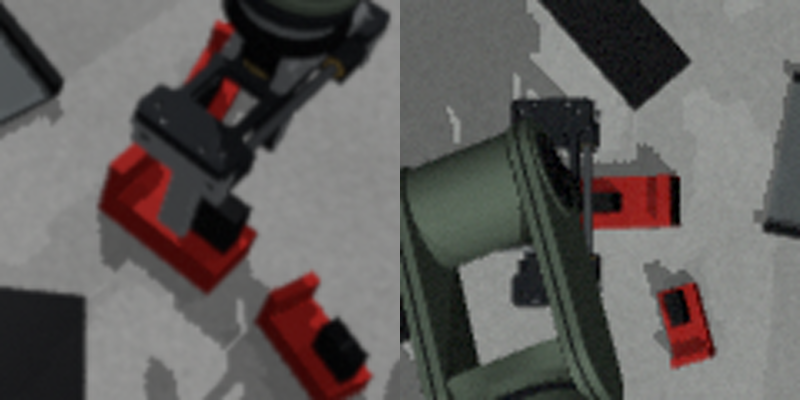

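The crops show the open fingers straddling the black grip of the big chock at about (215,215) in the left half. I'll lower and close.

>>> servo_tool(xyz=[[0.2,0.2,1.5],[0,0,1.5],[0,0,1],[0,0,0],[0,0,0],[0,0,0],[0,0,0],[0,0,0],[0,0,0],[0,0,0],[0,0,0],[0,0,0]], turn=[[0,0,0],[0,0,0],[0,0,0],[0,0,0],[0,0,0],[0,0,0],[0,0,0],[0,0,0],[0,0,0],[0,0,0],[0,0,0],[0,0,0]], claw=[1,1,1,1,0,0,0,0,0,0,0,0])

```text
t: 6.17
ee_pos: [0.5277, 0.3093, 0.0596]
tool_rot: [[-0.034, 0.999, 0.0], [0.999, 0.034, 0.0], [0.0, 0.0, -1.0]]
force: [0.5, -0.0, -0.0]
opening: 0.0441
grasp_force: 0.0
```

>>> servo_tool(xyz=[[0,0,0],[0,0,0],[0,0,0],[0,0,0],[0,0,0],[0,0,0],[0,0,0],[0,0,0],[0,0,0]], turn=[[0,0,0],[0,0,0],[0,0,0],[0,0,0],[0,0,0],[0,0,0],[0,0,0],[0,0,0],[0,0,0]], claw=[0,0,0,0,0,0,0,0,0])

```text
t: 6.92
ee_pos: [0.5276, 0.3092, 0.0594]
tool_rot: [[-0.034, 0.999, -0.0], [0.999, 0.034, -0.0], [-0.0, -0.0, -1.0]]
force: [0.8, -0.3, -0.3]
opening: 0.0199
grasp_force: 30.0
```

>>> servo_tool(xyz=[[0,0,-1],[0,0,-2],[0,0,-2.5],[0,0,-2.5],[-1.5,0.5,0],[-2.5,0.7,0],[-2.5,0.7,0],[-2.5,0.7,0],[-2.5,0.7,0],[-2.5,0.7,0],[-1.9,0.6,0],[0,0,0]], turn=[[0,0,0],[0,0,0],[0,0,0],[0,0,0],[0,0,0],[0,0,0],[0,0,0],[0,0,0],[0,0,0],[0,0,0],[0,0,0],[0,0,0]], claw=[0,0,0,0,0,0,0,0,0,0,0,0])

```text
t: 7.92
ee_pos: [0.5801, 0.148, 0.1396]
tool_rot: [[-0.03, 1.0, 0.0], [1.0, 0.03, -0.002], [-0.002, 0.0, -1.0]]
force: [0.3, -0.5, -2.9]
opening: 0.0199
grasp_force: 30.0
```

>>> servo_tool(xyz=[[0,0,0],[0,0,0],[0,0,0],[0,0,0],[0,0,0],[0,0,0]], turn=[[0,0,3.7],[0,0,3.7],[0,0,3.8],[0,-2.3,0],[0,-2.3,0],[0,0,0]], claw=[0,0,0,0,0,0])

```text
t: 8.42
ee_pos: [0.5785, 0.1537, 0.1393]
tool_rot: [[0.158, 0.987, -0.014], [0.984, -0.159, -0.079], [-0.08, -0.001, -0.997]]
force: [1.0, 0.0, -2.7]
opening: 0.0196
grasp_force: 30.0
```

```bash
cat >> h.py <<'E'
O=np.array([.5462,-.0497,.027]); YAW=np.radians(-99.26); TH=.08
def ramp():
    u=np.array([np.cos(YAW),np.sin(YAW),0]); z=np.array([0,0,1.])
    s=u*np.cos(TH)+z*np.sin(TH); n=-u*np.sin(TH)+z*np.cos(TH); return np.stack([s,np.cross(n,s),n])
def report():
    S=manip.get_state(); A=ramp(); r=S["tool_rot"]; r=np.array(r)
    print("t",S["t"],"TCP s,l,n mm",(A@(np.array(S["ee_pos"])-O)*1e3).round(1),"F sln",(A@np.array(S["force"])).round(2),
     "tool x in ramp",(A@r[:,0]).round(3),"z",(A@r[:,2]).round(3),"grip",S["opening"])
E
python3 - <<'E'
from h import *
report(); out=[]
for c in("scene","top"):
    im=manip.capture(c)
    for n in("grip","chock","foot","lips","pack","mark"):
        for d in manip.landmark_of(c,n)[:2]: print(c,n,(ramp()@(np.array(d["at"])-O)*1e3).round(0),round(d["p"],2))
    u=proj(c,np.array([[.56,.05,.05]]))[0].astype(int)
    p=cv2.copyMakeBorder(im,80,80,80,80,0)[u[1]:u[1]+160,u[0]:u[0]+160]
    out.append(cv2.resize(p,(400,400),interpolation=cv2.INTER_CUBIC))
cv2.imwrite("pics/b.png",np.hstack(out))
E
```

```text
t 8.4167 TCP s,l,n mm [-196.3   -0.9  128.4] F sln [-0.38  0.97 -2.66] tool x in ramp [-1.    -0.002 -0.   ] z [ 0.    -0.001 -1.   ] grip 0.019564397446022418
scene grip [-258. -167.   41.] 0.97
scene grip [-194.    1.  129.] 0.81
scene chock [-251. -176.  -11.] 0.9
scene chock [-168.   -2.   69.] 0.69
scene foot [-190.    5.    1.] 0.93
scene foot [-375.   99.    4.] 0.71
scene lips [-72.   2.  -3.] 0.75
scene mark [109.  -1.  48.] 0.65
top grip [-471.  -80.   56.] 0.83
top grip [-195.   -0.  125.] 0.76
top chock [-456.  -88.   10.] 0.82
top chock [-172.   -3.   72.] 0.75
top foot [-190.   -1.    4.] 0.82
top foot [-376.   91.    1.] 0.5
top lips [-69.   4.   1.] 0.6
top pack [-30.   1.  49.] 0.6
top mark [112.  -2.  52.] 0.73
```

View pics/b.png

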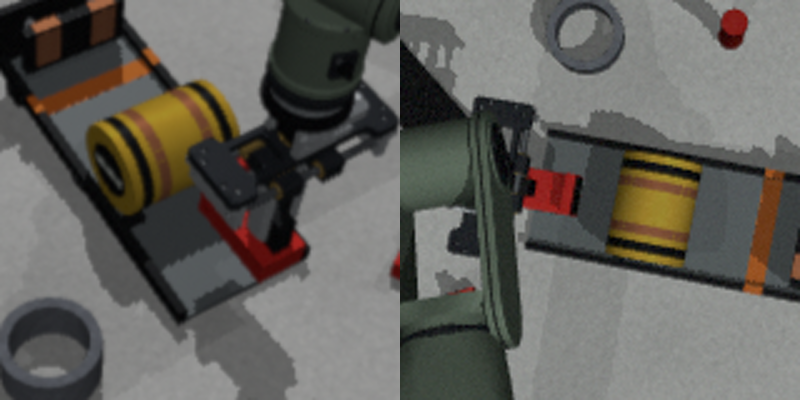

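The crops show the chock held level over the low end at about (245,235), in line with the pack. The network points agree with my ramp frame to a few mm. I'll lower it behind the pack.

>>> servo_tool(xyz=[[-1.2,0,0],[-1.3,0,0],[-1.1,0,0],[0,0,1.5],[0,0,2],[0,0,1.7],[0,0,0.8],[0,0,0.4],[0,0,0],[0,0,0]], turn=[[0,0,0],[0,0,0],[0,0,0],[0,0,0],[0,0,0],[0,0,0],[0,0,0],[0,0,0],[0,0,0],[0,0,0]], claw=[0,0,0,0,0,0,0,0,0,0])

```text
t: 9.95
ee_pos: [0.5731, 0.1111, 0.0793]
tool_rot: [[0.16, 0.987, -0.012], [0.984, -0.161, -0.079], [-0.08, 0.001, -0.997]]
force: [0.2, -0.1, -2.5]
opening: 0.0198
grasp_force: 30.0
```

Run:
```python
from h import *
report()
```

```text
t 9.95 TCP s,l,n mm [-158.4    0.7   65.2] F sln [-0.09  0.18 -2.48] tool x in ramp [-1. -0. -0.] z [ 0.     0.001 -1.   ] grip 0.019807495945538708
```

Now I'll lower gently until it touches, with settle rows.

>>> servo_tool(xyz=[[0,0,0.2],[0,0,0.2],[0,0,0.1],[0,0,0],[0,0,0],[0,0,0]], turn=[[0,0,0],[0,0,0],[0,0,0],[0,0,0],[0,0,0],[0,0,0]], claw=[0,0,0,0,0,0])

```text
t: 10.45
ee_pos: [0.5725, 0.1111, 0.0737]
tool_rot: [[0.16, 0.987, -0.013], [0.984, -0.16, -0.079], [-0.08, 0.0, -0.997]]
force: [0.2, 0.1, -3.7]
opening: 0.0198
grasp_force: 30.0
```

>>> servo_tool(xyz=[[0,0,0.1],[0,0,0],[0,0,0]], turn=[[0,0,0],[0,0,0],[0,0,0]], claw=[0,0,0])

```text
t: 10.7
ee_pos: [0.5728, 0.1111, 0.0735]
tool_rot: [[0.16, 0.987, -0.012], [0.984, -0.16, -0.079], [-0.08, 0.001, -0.997]]
force: [-1.4, 0.1, 5.0]
opening: 0.02
grasp_force: 30.0
```

Run:
```python
from h import *
report()
```

```text
t 10.7 TCP s,l,n mm [-158.8    0.3   59.4] F sln [ 0.5  -1.41  5.02] tool x in ramp [-1.    -0.001 -0.   ] z [ 0.     0.001 -1.   ] grip 0.019966258012499644
```

>>> servo_tool(xyz=[[0,0,-0.07],[-0.1,0,0],[-0.1,0,0],[-0.1,0,0],[-0.1,0,0],[-0.1,0,0],[-0.1,0,0],[-0.1,0,0],[-0.15,0,0],[-0.2,0,0],[-0.2,0,0],[-0.2,0,0]], turn=[[0,0,0],[0,0,0],[0,0,0],[0,0,0],[0,0,0],[0,0,0],[0,0,0],[0,0,0],[0,0,0],[0,0,0],[0,0,0],[0,0,0]], claw=[0,0,0,0,0,0,0,0,0,0,0,0])

```text
t: 11.7
ee_pos: [0.5704, 0.0969, 0.0747]
tool_rot: [[0.16, 0.987, -0.012], [0.984, -0.16, -0.079], [-0.079, 0.0, -0.997]]
force: [1.8, 4.3, 1.8]
opening: 0.02
grasp_force: 30.0
```

Run:
```python
from h import *
report()
for d in manip.capture("top") is not None and manip.landmark_of("top","pack")[:1]: print((ramp()@(np.array(d["at"])-O)*1e3).round(0))
```

```text
t 11.7 TCP s,l,n mm [-144.3    0.3   59.4] F sln [-4.41  1.09  2.2 ] tool x in ramp [-1. -0.  0.] z [-0.     0.001 -1.   ] grip 0.01999519349465139
[-23.   1.  50.]
```

>>> servo_tool(xyz=[[-0.2,0,-0.04],[-0.25,0,-0.04],[-0.25,0,0],[-0.25,0,0],[-0.25,0,0],[-0.25,0,0],[-0.25,0,0],[-0.25,0,0],[-0.25,0,0],[-0.25,0,0],[-0.25,0,0],[-0.25,0,0]], turn=[[0,0,0],[0,0,0],[0,0,0],[0,0,0],[0,0,0],[0,0,0],[0,0,0],[0,0,0],[0,0,0],[0,0,0],[0,0,0],[0,0,0]], claw=[0,0,0,0,0,0,0,0,0,0,0,0])

```text
t: 12.8
ee_pos: [0.5652, 0.0674, 0.0775]
tool_rot: [[0.16, 0.987, -0.013], [0.984, -0.16, -0.079], [-0.08, -0.0, -0.997]]
force: [0.1, 1.7, -2.0]
opening: 0.0199
grasp_force: 30.0
```

Run:
```python
from h import *
report()
```

```text
t 12.8 TCP s,l,n mm [-1.143e+02 -1.000e-01  5.980e+01] F sln [-1.84 -0.16 -1.82] tool x in ramp [-1.    -0.001 -0.001] z [ 0.001 -0.    -1.   ] grip 0.01990540025929518
```

>>> servo_tool(xyz=[[-0.3,0,0],[-0.3,0,0],[-0.3,0,0],[-0.3,0,0],[-0.3,0,0],[-0.3,0,0],[-0.3,0,0],[-0.3,0,0],[-0.3,0,0],[-0.3,0,0],[-0.3,0,0],[-0.3,0,0]], turn=[[0,0,0],[0,0,0],[0,0,0],[0,0,0],[0,0,0],[0,0,0],[0,0,0],[0,0,0],[0,0,0],[0,0,0],[0,0,0],[0,0,0]], claw=[0,0,0,0,0,0,0,0,0,0,0,0])

```text
t: 13.8
ee_pos: [0.5596, 0.0321, 0.0805]
tool_rot: [[0.16, 0.987, -0.013], [0.984, -0.16, -0.079], [-0.08, -0.0, -0.997]]
force: [-0.1, 2.5, -2.1]
opening: 0.02
grasp_force: 30.0
```

>>> servo_tool(xyz=[[-0.3,0,0],[-0.3,0,0],[-0.3,0,0],[-0.3,0,0],[-0.3,0,0],[-0.3,0,0],[-0.25,0,0],[-0.25,0,0],[-0.25,0,0],[-0.2,0,0],[-0.2,0,0],[-0.15,0,0]], turn=[[0,0,0],[0,0,0],[0,0,0],[0,0,0],[0,0,0],[0,0,0],[0,0,0],[0,0,0],[0,0,0],[0,0,0],[0,0,0],[0,0,0]], claw=[0,0,0,0,0,0,0,0,0,0,0,0])

```text
t: 14.8
ee_pos: [0.5547, 0.0016, 0.083]
tool_rot: [[0.16, 0.987, -0.013], [0.984, -0.16, -0.079], [-0.08, -0.0, -0.997]]
force: [0.2, 0.8, -1.2]
opening: 0.0199
grasp_force: 30.0
```

Run:
```python
from h import *
report()
manip.capture("top")
for n in("pack","mark"):
  for d in manip.landmark_of("top",n)[:1]: print((ramp()@(np.array(d["at"])-O)*1e3).round(0))
```

```text
t 14.8 TCP s,l,n mm [-47.4   0.1  59.9] F sln [-0.91  0.11 -1.14] tool x in ramp [-1.    -0.001 -0.   ] z [ 0. -0. -1.] grip 0.01992624289072523
[76. -2. 49.]
[111.  -0.  51.]
```

>>> servo_tool(xyz=[[-0.15,0,0],[-0.15,0,0],[-0.15,0,0],[-0.15,0,0],[-0.15,0,0],[-0.15,0,0],[-0.15,0,0],[-0.15,0,0],[-0.15,0,0],[-0.15,0,0],[-0.1,0,0],[-0.1,0,0]], turn=[[0,0,0],[0,0,0],[0,0,0],[0,0,0],[0,0,0],[0,0,0],[0,0,0],[0,0,0],[0,0,0],[0,0,0],[0,0,0],[0,0,0]], claw=[0,0,0,0,0,0,0,0,0,0,0,0])

```text
t: 15.95
ee_pos: [0.552, -0.015, 0.0843]
tool_rot: [[0.16, 0.987, -0.013], [0.984, -0.16, -0.079], [-0.08, -0.0, -0.997]]
force: [0.4, 0.3, -1.5]
opening: 0.0201
grasp_force: 30.0
```

>>> servo_tool(xyz=[[-0.08,0,0],[-0.08,0,0],[-0.08,0,0],[-0.08,0,0],[-0.08,0,0]], turn=[[0,0,0],[0,0,0],[0,0,0],[0,0,0],[0,0,0]], claw=[0,0,0,0,0])

```text
t: 16.37
ee_pos: [0.5514, -0.0189, 0.0846]
tool_rot: [[0.16, 0.987, -0.013], [0.984, -0.16, -0.079], [-0.08, -0.0, -0.997]]
force: [1.0, 2.2, -2.3]
opening: 0.0198
grasp_force: 30.0
```

Run:
```python
from h import *
report()
```

```text
t 16.3667 TCP s,l,n mm [-26.6   0.1  60. ] F sln [-2.55  0.58 -2.14] tool x in ramp [-1.    -0.001 -0.   ] z [ 0.  0. -1.] grip 0.019815783396857516
```

>>> servo_tool(xyz=[[-0.05,0,0],[-0.05,0,0],[-0.05,0,0],[-0.05,0,0]], turn=[[0,0,0],[0,0,0],[0,0,0],[0,0,0]], claw=[0,0,0,0])

```text
t: 16.7
ee_pos: [0.5511, -0.0208, 0.0848]
tool_rot: [[0.16, 0.987, -0.013], [0.984, -0.16, -0.079], [-0.08, 0.0, -0.997]]
force: [-0.0, 1.1, -2.5]
opening: 0.0198
grasp_force: 30.0
```

>>> servo_tool(xyz=[[-0.05,0,0],[-0.05,0,0],[-0.05,0,0],[-0.05,0,0]], turn=[[0,0,0],[0,0,0],[0,0,0],[0,0,0]], claw=[0,0,0,0])

```text
t: 17.03
ee_pos: [0.5507, -0.0228, 0.085]
tool_rot: [[0.16, 0.987, -0.013], [0.984, -0.16, -0.079], [-0.08, -0.0, -0.997]]
force: [1.5, 2.0, -2.5]
opening: 0.0202
grasp_force: 30.0
```

>>> servo_tool(xyz=[[-0.05,0,0],[-0.05,0,0],[-0.05,0,0],[-0.05,0,0]], turn=[[0,0,0],[0,0,0],[0,0,0],[0,0,0]], claw=[0,0,0,0])

```text
t: 17.37
ee_pos: [0.5504, -0.0248, 0.0852]
tool_rot: [[0.16, 0.987, -0.013], [0.984, -0.16, -0.079], [-0.08, 0.0, -0.997]]
force: [0.0, 1.4, -1.6]
opening: 0.0195
grasp_force: 30.0
```

>>> servo_tool(xyz=[[-0.05,0,0],[-0.05,0,0],[-0.05,0,0],[-0.05,0,0]], turn=[[0,0,0],[0,0,0],[0,0,0],[0,0,0]], claw=[0,0,0,0])

```text
t: 17.7
ee_pos: [0.5503, -0.026, 0.0853]
tool_rot: [[0.16, 0.987, -0.012], [0.984, -0.161, -0.078], [-0.079, 0.0, -0.997]]
force: [1.4, 4.5, -2.6]
opening: 0.0197
grasp_force: 30.0
```

>>> servo_tool(xyz=[[-0.05,0,0],[0,0,0],[0,0,0]], turn=[[0,0,0],[0,0,0],[0,0,0]], claw=[0,0,0])

```text
t: 17.95
ee_pos: [0.5503, -0.026, 0.0854]
tool_rot: [[0.16, 0.987, -0.012], [0.984, -0.161, -0.077], [-0.078, 0.0, -0.997]]
force: [1.4, 5.7, -1.4]
opening: 0.0198
grasp_force: 30.0
```

Run:
```python
from h import *
report()
```

```text
t 17.95 TCP s,l,n mm [-19.3   0.2  60.1] F sln [-5.98  0.48 -0.95] tool x in ramp [-1.    -0.     0.002] z [-0.002  0.    -1.   ] grip 0.019751791742031705
```

>>> servo_tool(xyz=[[-0.05,0,0],[-0.05,0,0],[0,0,0],[0,0,0]], turn=[[0,0,0],[0,0,0],[0,0,0],[0,0,0]], claw=[0,0,0,0])

```text
t: 18.28
ee_pos: [0.5504, -0.0261, 0.0855]
tool_rot: [[0.161, 0.987, -0.011], [0.984, -0.161, -0.075], [-0.076, 0.001, -0.997]]
force: [1.4, 7.1, -2.1]
opening: 0.0197
grasp_force: 30.0
```

Run:
```python
from h import *
report()
```

```text
t 18.2833 TCP s,l,n mm [-19.2   0.4  60.3] F sln [-7.37  0.27 -1.47] tool x in ramp [-1.     0.     0.004] z [-0.004  0.001 -1.   ] grip 0.019723493726611207
```

>>> servo_tool(xyz=[[-0.05,0,0],[-0.05,0,0],[0,0,0],[0,0,0]], turn=[[0,-0.2,0],[0,-0.2,0],[0,0,0],[0,0,0]], claw=[0,0,0,0])

```text
t: 18.62
ee_pos: [0.5504, -0.0262, 0.0853]
tool_rot: [[0.161, 0.987, -0.012], [0.984, -0.161, -0.081], [-0.081, 0.001, -0.997]]
force: [2.4, 10.1, -3.8]
opening: 0.0193
grasp_force: 30.0
```

Run:
```python
from h import *
report()
```

```text
t 18.6167 TCP s,l,n mm [-19.1   0.3  60. ] F sln [-10.64   0.72  -2.94] tool x in ramp [-1.     0.    -0.002] z [ 0.002  0.001 -1.   ] grip 0.019265425305913617
```

>>> servo_tool(xyz=[[-0.05,0,0],[-0.05,0,0],[0,0,0],[0,0,0]], turn=[[0,-0.1,0],[0,-0.1,0],[0,0,0],[0,0,0]], claw=[0,0,0,0])

```text
t: 18.95
ee_pos: [0.5504, -0.0262, 0.0852]
tool_rot: [[0.161, 0.987, -0.012], [0.983, -0.161, -0.082], [-0.083, 0.001, -0.997]]
force: [3.2, 12.1, -3.9]
opening: 0.02
grasp_force: 30.0
```

Run:
```python
from h import *
report()
```

```text
t 18.95 TCP s,l,n mm [-19.1   0.4  59.9] F sln [-12.69   1.21  -2.85] tool x in ramp [-1.     0.001 -0.003] z [ 0.003  0.001 -1.   ] grip 0.019999775560787192
```

>>> servo_tool(xyz=[[-0.02,0,0],[0,0,0],[0,0,0],[0,0,0],[0,0,0],[0,0,0]], turn=[[0,0,0],[0,0,0],[0,0,0],[0,0,0],[0,0,0],[0,0,0]], claw=[0,0,0,0,0,0])

```text
t: 19.45
ee_pos: [0.5504, -0.0263, 0.0853]
tool_rot: [[0.161, 0.987, -0.012], [0.983, -0.161, -0.082], [-0.083, 0.001, -0.997]]
force: [3.2, 12.2, -4.2]
opening: 0.0196
grasp_force: 30.0
```

>>> servo_tool(xyz=[[0,0,0],[0,0,0],[0,0,0],[0,0,0],[0,0,0],[0,0,0]], turn=[[0,0,0],[0,0,0],[0,0,0],[0,0,0],[0,0,0],[0,0,0]], claw=[0,0,0,0,0,0])

```text
t: 19.95
ee_pos: [0.5504, -0.0263, 0.0853]
tool_rot: [[0.161, 0.987, -0.012], [0.983, -0.161, -0.082], [-0.083, 0.001, -0.997]]
force: [3.1, 12.1, -3.9]
opening: 0.0197
grasp_force: 30.0
```

Run:
```python
from h import *
report()
```

```text
t 19.95 TCP s,l,n mm [-19.1   0.4  60. ] F sln [-12.68   1.11  -2.93] tool x in ramp [-1.     0.001 -0.003] z [ 0.003  0.001 -1.   ] grip 0.019684267309526972
```

>>> servo_tool(xyz=[[0.06,0,0.02],[0.06,0,0.03],[0.06,0,0.03],[0,0,0],[0,0,0]], turn=[[0,0.1,0],[0,0.2,0],[0,0.1,0],[0,0,0],[0,0,0]], claw=[0,0,0,0,0])

```text
t: 20.37
ee_pos: [0.5505, -0.0262, 0.0852]
tool_rot: [[0.161, 0.987, -0.012], [0.984, -0.161, -0.078], [-0.079, 0.001, -0.997]]
force: [2.0, 9.1, 0.3]
opening: 0.0199
grasp_force: 30.0
```

Run:
```python
from h import *
report()
```

```text
t 20.3667 TCP s,l,n mm [-19.2   0.4  59.9] F sln [-9.27  0.48  1.04] tool x in ramp [-1.     0.     0.001] z [-0.001  0.001 -1.   ] grip 0.01988486011376428
```

>>> servo_tool(xyz=[[0.05,0,0],[0.05,0,0],[0.05,0,0.02],[0,0,0],[0,0,0]], turn=[[0,0,0],[0,0,0],[0,0,0],[0,0,0],[0,0,0]], claw=[0,0,0,0,0])

```text
t: 20.78
ee_pos: [0.5503, -0.0261, 0.0847]
tool_rot: [[0.16, 0.987, -0.013], [0.984, -0.16, -0.081], [-0.082, 0.0, -0.997]]
force: [0.1, 5.8, -0.0]
opening: 0.0202
grasp_force: 30.0
```

Run:
```python
from h import *
report()
```

```text
t 20.7833 TCP s,l,n mm [-19.3   0.3  59.4] F sln [-5.76 -0.81  0.43] tool x in ramp [-1.    -0.    -0.002] z [ 0.002  0.001 -1.   ] grip 0.02016598260869095
```

>>> servo_tool(xyz=[[0.05,0,0],[0.05,0,0],[0,0,0],[0,0,0],[0,0,0],[0,0,0],[0,0,0],[0,0,0],[0,0,0],[0,0,0]], turn=[[0,0,0],[0,0,0],[0,0,0],[0,0,0],[0,0,0],[0,0,0],[0,0,0],[0,0,0],[0,0,0],[0,0,0]], claw=[0,0,0,0,0.6,0.6,0.6,0.6,0.6,0.6])

```text
t: 21.62
ee_pos: [0.5502, -0.0265, 0.0842]
tool_rot: [[0.16, 0.987, -0.014], [0.984, -0.16, -0.083], [-0.084, -0.0, -0.996]]
force: [0.3, 0.9, 0.5]
opening: 0.0548
grasp_force: 0.0
```

Run:
```python
from h import *
report()
```

```text
t 21.6167 TCP s,l,n mm [-18.9   0.2  58.9] F sln [-0.91  0.1   0.53] tool x in ramp [-1.    -0.001 -0.004] z [ 0.004 -0.    -1.   ] grip 0.05483416869457937
```

Released. I'll lift straight up and look.

>>> servo_tool(xyz=[[0,0,-0.5],[0,0,-1],[0,0,-2],[0,0,-3],[0,0,-3],[0,0,-3],[0,0,-2],[0,0,0],[0,0,0]], turn=[[0,0,0],[0,0,0],[0,0,0],[0,0,0],[0,0,0],[0,0,0],[0,0,0],[0,0,0],[0,0,0]], claw=[0.6,0.6,0.6,0.6,0.6,0.6,0.6,0.6,0.6])

```text
t: 22.37
ee_pos: [0.5533, -0.0142, 0.231]
tool_rot: [[0.16, 0.987, -0.009], [0.984, -0.16, -0.083], [-0.084, 0.005, -0.996]]
force: [0.2, 0.3, -0.0]
opening: 0.0563
grasp_force: 0.0
```

Run:
```python
from h import *
report(); out=[]
for c in("scene","top"):
    im=manip.capture(c)
    for n in("chock","pack","mark"):
        for d in manip.landmark_of(c,n)[:2]: print(c,n,(ramp()@(np.array(d["at"])-O)*1e3).round(0),round(d["p"],2))
    u=proj(c,np.array([[.54,-.08,.05]]))[0].astype(int)
    p=cv2.copyMakeBorder(im,80,80,80,80,0)[u[1]:u[1]+160,u[0]:u[0]+160]
    out.append(cv2.resize(p,(400,400),interpolation=cv2.INTER_CUBIC))
cv2.imwrite("pics/c.png",np.hstack(out))
```

```text
t 22.3667 TCP s,l,n mm [-19.7   1.3 206.3] F sln [-0.29  0.17  0.02] tool x in ramp [-1.    -0.001 -0.004] z [ 0.004  0.005 -1.   ] grip 0.05630186536486946
scene chock [ 7. -1. -4.] 0.89
scene chock [-248. -176.  -10.] 0.85
scene pack [102.   1.  46.] 0.66
top chock [ 1. -2.  3.] 0.65
top chock [-247. -178.   -6.] 0.65
top pack [417. -10. -59.] 0.67
top pack [104.  -1.  52.] 0.62
top mark [113.   3.  52.] 0.79
```

View pics/c.png

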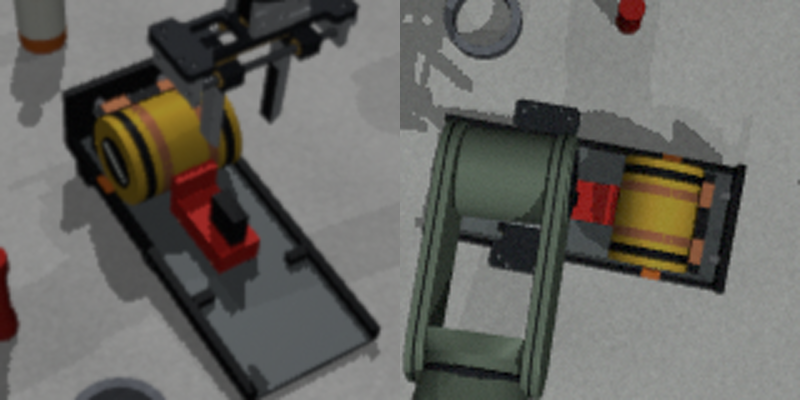

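The crops show the pack on the orange band (650,205), against the copper pads at (705,200), with the chock standing behind it at (600,200) and the hand clear. I'll hand in the job.

```bash
python3 -c "
from station import manip
print(manip.job_done())"
```

```text
the job is handed in; nothing more can be done
None
```

The pack stands on the orange mark against the contact bar with the chock left behind it; it was pressed for about a second at roughly 12 N by the wrist reading, and the job was handed in at about 22.7 s.

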